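# Feel along a row of vaccine vials and seat them before the tray is covered

### The arm

A 7-joint arm with a two-finger parallel gripper is mounted at the origin on the work surface. World frame = base frame: x ahead of the robot, y to its left, z up, the work surface at z = 0. Lengths are in m, angles in rad, forces in N, time in s.
With the tool pointing down it reaches from about 0.4 to 0.9 m from the base axis. Payload 5.5 kg.
Tool frame: the origin (TCP) lies on the centre line of the jaws, within the pads' length; the fingertips stand 22 mm ahead of it and the grasp point (between the pads) lies 3 mm ahead of it; z points along the fingers, y is the direction in which the jaws open and shut (so a half turn about z gives the same grasp; the last joint's range is limited). The gripper opens to 85 mm and grips with 20 to 120 N. Pads are 22 mm wide; open, the fingers measure 114 mm over their backs; the gripper's body (76 mm by 85 mm) begins 54 mm behind the grasp point. The pads swing forward as they close: fully open they stand 13 mm farther back than shut.
Start: joints at [-1.076, 0.501, -0.427, 1.55, 0.221, 1.138, -0.21], TCP at [0.149, 0.633, 0.253] pointing down, gripper open.
Joint ranges: [-2.88, 2.88], [-0.31, 2.03], [-1.54, 1.56], [0.2, 2.42], [-1.41, 4.55], [0.19, 2.02], [-2.57, 2.57]. Speed limits (rad/s): [2.57, 2.57, 3.14, 3.14, 3.14, 3.14, 3.14].

### API

Orientations are given as a unit quaternion [x, y, z, w].
In Python, from station import arm, imaging gives the robot as it stands. The module is installed in compiled form; this text tells all that it offers.
- The arm moves only by the tool jog_arm, never from a script. Its argument "increments" is a list of rows, each an object of numbers: "dx", "dy", "dz": the shift along the tool's x, y, z in mm; "wx", "wy", "wz": the turn, a rotation vector about the tool's x, y, z in rad; "grip": the gripper's target within -1 to 1 (shut at 1, half-way at 0, fully open at -1). A call has 1 to 8 rows; each row shifts and turns the commanded pose from where the row before left it, along the tool's axes as they then stand; what a row does not reach is not made up. A row lasts 1/10 s, in which the tool goes at most 50 mm and 8.59 degrees, less where a joint would pass 70% of its speed; a pose out of reach is approached as far as the arm can. A call is refused whole if a number of a shift passes 50 or a number of a turn 0.15, either way. A call with a gripper value outside its range is refused whole. The fingers move at their own pace and stop on an object; "squeeze" is the grip in N (left out, the last holds). Time passes only in rows, so rows that do not move let the fingers close. It gives the time, the measured TCP pose, the force and the opening at its end, in the units of the state.
- arm.get_state(): the state, without advancing time (a new reading comes with each control period).
- imaging.camera(name): name is "side" or "top"; returns the picture (480x640x3 uint8, blue, green, red); there is no depth.
- imaging.camera_params(name): a dict with "intrinsics" (3x3 intrinsics, pixels), "rvec" (rotation vector, rad) and "tvec" (3), from world to camera coordinates, as OpenCV has them. Camera axes: x right, y down, z forward; pixel columns grow to the right and rows downward; lengths in m; the calibration is good to about 2 mm. A picture is of the moment at which its call begins. camera_params takes no time and is no camera call.
- arm.job_done(): hands the job in, once; it reports no verdict.
The state is a dict: "time_s": time; "joint_positions": joint angles; "qd": joint speeds; "joint_efforts": joint torques, N m; "eef_pos": TCP position; "orientation": TCP orientation; "contact_force": force on the tool from outside, world axes, zero at the start; "wrist_torque": the same for the moment, N m; "grip_width": opening from 0.0 (shut) to 1.0 (fully open).
Only numpy, scipy, OpenCV 4.12 (cv2) and the standard library are available. Lean on these libraries where they do the work, as an engineer would, in place of code of your own. Each camera call takes 0.05 s, during which the arm holds its last target.

### The job

Before the clear cover goes on the white vial tray, feel along its middle row: starting at the end with the green dot sticker, run a closed fingertip from cap to cap along the five purple-capped vials, touching every cap in turn and gently pressing it down until that vial is fully home in its well, including those that already look home. Use only a light touch, do not pull any vial up, and leave the grey-capped vials and everything else on the bench alone; finish with the hand clear.

Things in the scene. Friction and masses are not known exactly. Their poses are not given: they have to be found in the camera images.
- tray: White moulded vial tray fixed to the bench, 166 x 284 x 34 mm high, with three rows of five round wells (46 mm apart in a row, rows 50 mm apart). Origin: middle of its underside, on the bench (z = 0); z up, +y along the rows towards the green dot. The middle row holds the five purple-capped vials, the outer rows some grey-capped ones
- dot (a point): Green dot sticker, 15 mm across, on the tray's deck (34 mm above the bench) at the head of the middle row, 38 mm from the first purple vial; one corner of the tray is cut off at this end
- vial1_cap (a point): Centre of the flat top of the purple cap (21 mm across) of the first vial of the middle row, counted from the green dot (+92 mm along the tray's y from its centre). The glass vial is 24 mm across and 48 mm tall. Fully home, the cap top is 54 mm above the bench, 20 mm above the tray's deck; proud, up to 7 mm higher
- vial1 (a joint): How far vial 1 stands proud of its home seat, in m: 0 = fully home, grows as it comes up out of the well. It is a push fit: about 2 to 3 N pushes it down, it stays where it is left, and at the bottom the springy well floor gives about 2.5 N per mm. It can also be pulled up
- vial2_cap (a point): Centre of the flat top of the purple cap (21 mm across) of the second vial of the middle row, counted from the green dot (+46 mm along the tray's y from its centre). Otherwise as vial1
- vial2 (a joint): How far vial 2 stands proud of its home seat, in m: 0 = fully home, grows as it comes up out of the well. Behaves as vial1
- vial3_cap (a point): Centre of the flat top of the purple cap (21 mm across) of the third vial of the middle row, counted from the green dot (+0 mm along the tray's y from its centre). Otherwise as vial1
- vial3 (a joint): How far vial 3 stands proud of its home seat, in m: 0 = fully home, grows as it comes up out of the well. Behaves as vial1
- vial4_cap (a point): Centre of the flat top of the purple cap (21 mm across) of the fourth vial of the middle row, counted from the green dot (-46 mm along the tray's y from its centre). Otherwise as vial1
- vial4 (a joint): How far vial 4 stands proud of its home seat, in m: 0 = fully home, grows as it comes up out of the well. Behaves as vial1
- vial5_cap (a point): Centre of the flat top of the purple cap (21 mm across) of the fifth vial of the middle row, counted from the green dot (-92 mm along the tray's y from its centre). Otherwise as vial1
- vial5 (a joint): How far vial 5 stands proud of its home seat, in m: 0 = fully home, grows as it comes up out of the well. Behaves as vial1
- grey1: Loose grey-capped vial, 24 mm across, 48 mm tall, in an outer-row well of the tray, cap top 54 mm above the bench; not to be disturbed. Origin: middle of its underside
- grey2: Loose grey-capped vial, 24 mm across, 48 mm tall, in an outer-row well of the tray, as grey1; not to be disturbed. Origin: middle of its underside
- grey3: Loose grey-capped vial, 24 mm across, 48 mm tall, in an outer-row well of the tray, as grey1; not to be disturbed. Origin: middle of its underside
- grey4: Loose grey-capped vial, 24 mm across, 48 mm tall, standing on the bench beside the white carton; not to be disturbed. Origin: middle of its underside
- grey5: Loose grey-capped vial, 24 mm across, 48 mm tall, standing on the bench beside the white carton; not to be disturbed. Origin: middle of its underside
- marker: Blue and white marker pen, 145 mm long, 16 mm thick, lying on the bench; bystander. Origin: underside, near its middle
- gel: Pump bottle of hand gel, 68 mm across, 191 mm tall; bystander. Origin: middle of its underside
- bowl: Small steel bowl, 110 mm across, 38 mm high; bystander. Origin: middle of its underside
- carton: White open delivery carton fixed to the bench, 112 x 142 mm, 54 mm high (its flap reaches 85 mm), with purple-capped vials in it that are not part of the job. Origin: middle of its underside

How it is judged:
On the way, in this order (a step that is already met when the one before it is completed fails the run):
1. the fingertip touches the cap of the first purple vial from the green dot, with that vial fully home (contact force between the fingers and vial1 above 0.4 N and value of joint vial1 below 0.002 m), for 0.1 s.
2. the fingertip touches the cap of the second purple vial from the green dot, with that vial fully home (contact force between the fingers and vial2 above 0.4 N and value of joint vial2 below 0.002 m), for 0.1 s.
3. the fingertip touches the cap of the third purple vial from the green dot, with that vial fully home (contact force between the fingers and vial3 above 0.4 N and value of joint vial3 below 0.002 m), for 0.1 s.
4. the fingertip touches the cap of the fourth purple vial from the green dot, with that vial fully home (contact force between the fingers and vial4 above 0.4 N and value of joint vial4 below 0.002 m), for 0.1 s.
5. the fingertip touches the cap of the fifth purple vial from the green dot, with that vial fully home (contact force between the fingers and vial5 above 0.4 N and value of joint vial5 below 0.002 m), for 0.1 s.
At the end, for the whole second after the job is handed in: all five purple-capped vials of the middle row are fully home (within 2 mm of their seats) (value of joint each of vial1, vial2, vial3, vial4, vial5 below 0.002 m); the robot touches nothing.
It fails at once if a purple-capped vial is pressed harder than 20 N (contact force between any of the arm, the fingers and vial1 above 20 N or contact force between any of the arm, the fingers and vial2 above 20 N or contact force between any of the arm, the fingers and vial3 above 20 N or contact force between any of the arm, the fingers and vial4 above 20 N or contact force between any of the arm, the fingers and vial5 above 20 N).
It fails at once if a purple-capped vial is pulled up more than 10 mm above its seat (value of joint any of vial1, vial2, vial3, vial4, vial5 above 0.01 m).
It fails at once if a grey-capped vial or another loose thing on the bench is moved more than 15 mm or lifted (distance of any of grey1, grey2, grey3, grey4, grey5, marker, gel, bowl from where it was at the start of the episode above 0.015 m).
It also fails if it takes over 48 s, if anything falls off the work surface, if the arm or the gripper's body presses on something with over 40 N, if the wrist force passes 120 N, or if a joint passes its speed limit or range.

## Working session

There is one attempt and no reset: what is moved stays moved. The work goes in short steps, Python scripts to look and compute and a tool call to move; the robot and the scene stay as the last step left them, time stands still between calls to the robot, and variables do not carry over. Pictures are saved under pics/ and viewed, and the job is handed in when it is done.

Besides the shell and the picture viewer there is one more tool, called by a JSON object that holds its "fn" and its "kwargs". jog_arm: Moves the arm, as the interface text tells. Its arguments: {"type":"object","properties":{"increments":{"type":"array"},"squeeze":{"type":"number"}},"required":["increments"]}

```bash
mkdir -p pics; python3 - <<'E'
from station import arm, imaging
import cv2, numpy as np
s=arm.get_state()
for k,v in s.items(): print(k,np.round(v,4))
for n in("side","top"):
    cv2.imwrite(f"pics/{n}0.png",imaging.camera(n)); p=imaging.camera_params(n); print(n,p)
E
```

```text
time_s 0.0
joint_positions [-1.0758  0.5018 -0.4268  1.5515  0.2208  1.1383 -0.2103]
qd [-0.0006 -0.001   0.0011  0.0002  0.0017  0.0016  0.0003]
joint_efforts [-2.00000e-04 -5.69529e+01 -5.81640e+00 -2.80937e+01  1.05000e-02
  1.23000e-02  0.00000e+00]
eef_pos [0.1492 0.632  0.2523]
orientation [ 1.156e-01  9.933e-01 -1.000e-03 -2.000e-04]
contact_force [0.7334 0.1275 0.1647]
wrist_torque [ 0.0116 -0.0033  0.0222]
grip_width 1.0017
side {'intrinsics': array([[534.80224191,   0.        , 330.85824157],
       [  0.        , 534.80224191, 241.3784348 ],
       [  0.        ,   0.        ,   1.        ]]), 'rvec': array([ 2.11835462, -0.10641284,  0.06500353]), 'tvec': array([-0.49970868,  0.06919194,  1.23992354])}
top {'intrinsics': array([[554.20428415,   0.        , 323.63584166],
       [  0.        , 554.20428415, 241.75574185],
       [  0.        ,   0.        ,   1.        ]]), 'rvec': array([ 2.17001229, -2.11388843,  0.16771843]), 'tvec': array([-0.01039377,  0.50945091,  1.54293109])}
```

View pics/side0.png

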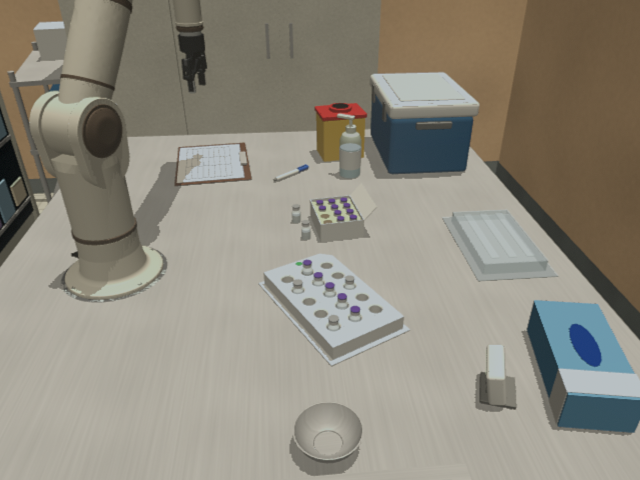

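View pics/top0.png

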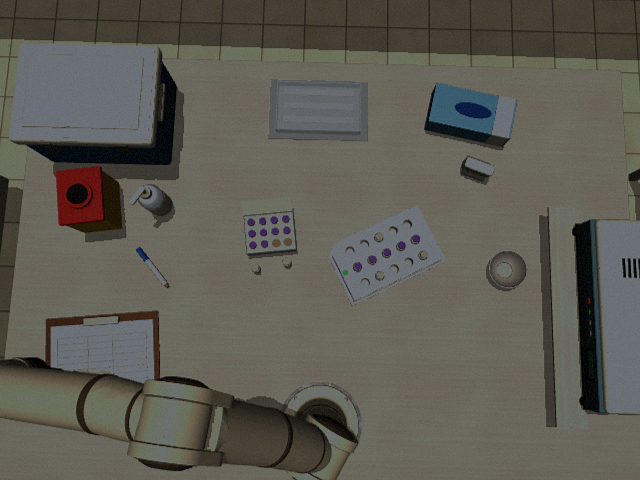

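The top view shows the dot at about (345,272), with the purple row running from (357,267) to (415,239). In the side view the row runs from (307,264) to (355,311). The carton's purple caps are a separate cluster.

```bash
cat > h.py <<'E'
import cv2, numpy as np
from station import arm, imaging
def cam(n):
    p=imaging.camera_params(n); R=cv2.Rodrigues(np.array(p['rvec']))[0]; t=np.array(p['tvec']).reshape(3); return p['intrinsics'],R,t
def ray(n,uv):
    K,R,t=cam(n); d=R.T@np.linalg.solve(K,[uv[0],uv[1],1.]); return -R.T@t,d
def onplane(n,uv,z):
    c,d=ray(n,uv); return c+d*(z-c[2])/d[2]
def proj(n,X):
    K,R,t=cam(n); x=K@(R@np.asarray(X)+t); return x[:2]/x[2]
def tri(a,b):
    Ks=[cam(n) for n in('side','top')]
    P=[K@np.c_[R,t] for K,R,t in Ks]
    X=cv2.triangulatePoints(P[0],P[1],np.array(a,float).reshape(2,1),np.array(b,float).reshape(2,1)).ravel(); return X[:3]/X[3]
def blobs(img,lo,hi,roi,amin=8):
    x0,y0,x1,y1=roi
    m=cv2.inRange(cv2.cvtColor(img,cv2.COLOR_BGR2HSV),lo,hi); k=np.zeros_like(m);k[y0:y1,x0:x1]=m[y0:y1,x0:x1]
    n,l,s,c=cv2.connectedComponentsWithStats(k)
    return [(np.round(c[i],2),s[i,4],s[i,2:4]) for i in range(1,n) if s[i,4]>=amin]
E
python3 - <<'E'
from h import *
s=cv2.imread('pics/side0.png');t=cv2.imread('pics/top0.png')
P=((120,70,40),(155,255,255));G=((45,80,60),(85,255,255))
bs=blobs(s,*P,(260,255,410,350));bt=blobs(t,*P,(330,200,445,300))
gs=blobs(s,*G,(260,255,410,350),4);gt=blobs(t,*G,(330,200,445,300),4)
print(bs,bt,gs,gt,sep='\n')
for b in gt: print('dot',onplane('top',b[0],.034))
for b in gs: print('dot s',onplane('side',b[0],.034))
bt=sorted(bt,key=lambda b:b[0][0]);bs=sorted(bs,key=lambda b:b[0][0])
for a,b in zip(bs,bt): print(onplane('top',b[0],.054).round(4),onplane('side',a[0],.054).round(4),tri(a[0],b[0]).round(4))
for n,i,r in(('s',s,(250,240,420,360)),('t',t,(230,190,450,310))):
    c=i[r[1]:r[3],r[0]:r[2]]; cv2.imwrite(f'pics/crop{n}.png',cv2.resize(c,None,fx=3.6,fy=3.6,interpolation=cv2.INTER_CUBIC))
E
```

```text
[(array([306.88, 262.  ]), np.int32(32), array([8, 5], dtype=int32)), (array([317.69, 274.5 ]), np.int32(36), array([8, 6], dtype=int32)), (array([329.5 , 284.84]), np.int32(38), array([8, 6], dtype=int32)), (array([341.73, 295.83]), np.int32(41), array([9, 6], dtype=int32)), (array([354.91, 308.64]), np.int32(47), array([9, 6], dtype=int32))]
[(array([415.9 , 238.27]), np.int32(41), array([7, 7], dtype=int32)), (array([401.5, 245. ]), np.int32(40), array([8, 7], dtype=int32)), (array([386.8 , 251.92]), np.int32(40), array([7, 7], dtype=int32)), (array([372.07, 258.81]), np.int32(42), array([7, 7], dtype=int32)), (array([357.62, 265.69]), np.int32(42), array([8, 8], dtype=int32))]
[(array([298.5, 263. ]), np.int32(14), array([6, 3], dtype=int32))]
[(array([345.17, 272.  ]), np.int32(23), array([5, 5], dtype=int32))]
dot [ 0.42507166 -0.06045781  0.034     ]
dot s [ 0.42262597 -0.05764716  0.034     ]
[ 0.4418 -0.0943  0.054 ] [ 0.4402 -0.0854  0.054 ] [ 0.4405 -0.0939  0.0598]
[ 0.4623 -0.1346  0.054 ] [ 0.46   -0.1354  0.054 ] [ 0.4613 -0.1347  0.0536]
[ 0.483 -0.176  0.054] [ 0.4813 -0.1749  0.054 ] [ 0.4821 -0.1759  0.0548]
[ 0.5038 -0.2174  0.054 ] [ 0.502  -0.2144  0.054 ] [ 0.5026 -0.217   0.0561]
[ 0.5242 -0.2581  0.054 ] [ 0.5227 -0.2575  0.054 ] [ 0.5234 -0.258   0.0545]
```

Measurements agree: spacing is 46 mm, the dot sits 38 mm from vial 1, and vial 1 is about 6 mm proud. I'm closing the fingers and travelling over at height.

{"fn": "jog_arm", "kwargs": {"increments": [{"dx":-20,"dy":-13,"grip":1},{"dx":-40,"dy":-26},{"dx":-40,"dy":-26},{"dx":-40,"dy":-26},{"dx":-40,"dy":-26},{"dx":-40,"dy":-26},{"dx":-40,"dy":-26},{"dx":-40,"dy":-26}], "squeeze": 20}}

```text
invalid input
```

{"fn": "jog_arm", "kwargs": {"increments": [{"dx":-20,"dy":-13,"dz":0,"wx":0,"wy":0,"wz":0,"grip":1},{"dx":-40,"dy":-26,"dz":0,"wx":0,"wy":0,"wz":0,"grip":1},{"dx":-40,"dy":-26,"dz":0,"wx":0,"wy":0,"wz":0,"grip":1},{"dx":-40,"dy":-26,"dz":0,"wx":0,"wy":0,"wz":0,"grip":1},{"dx":-40,"dy":-26,"dz":0,"wx":0,"wy":0,"wz":0,"grip":1},{"dx":-40,"dy":-26,"dz":0,"wx":0,"wy":0,"wz":0,"grip":1},{"dx":-40,"dy":-26,"dz":0,"wx":0,"wy":0,"wz":0,"grip":1}], "squeeze": 20}}

```text
time_s: 0.8
eef_pos: [0.3645, 0.4066, 0.2531]
orientation: [0.116, 0.993, -0.0, -0.0]
contact_force: [0.3, 0.7, -0.2]
grip_width: -0.004
```

{"fn": "jog_arm", "kwargs": {"increments": [{"dx":-17,"dy":-43,"dz":0,"wx":0,"wy":0,"wz":0,"grip":1},{"dx":-17,"dy":-43,"dz":0,"wx":0,"wy":0,"wz":0,"grip":1},{"dx":-17,"dy":-43,"dz":0,"wx":0,"wy":0,"wz":0,"grip":1},{"dx":-17,"dy":-43,"dz":0,"wx":0,"wy":0,"wz":0,"grip":1},{"dx":-17,"dy":-43,"dz":0,"wx":0,"wy":0,"wz":0,"grip":1},{"dx":-17,"dy":-43,"dz":0,"wx":0,"wy":0,"wz":0,"grip":1},{"dx":-17,"dy":-43,"dz":0,"wx":0,"wy":0,"wz":0,"grip":1},{"dx":-17,"dy":-43,"dz":0,"wx":0,"wy":0,"wz":0,"grip":1}], "squeeze": 20}}

```text
time_s: 1.6
eef_pos: [0.4166, 0.0405, 0.2533]
orientation: [0.116, 0.993, 0.0, 0.0]
contact_force: [1.6, -0.4, -0.1]
grip_width: -0.003
```

{"fn": "jog_arm", "kwargs": {"increments": [{"dx":-14,"dy":-31,"dz":10,"wx":0,"wy":0,"wz":0,"grip":1},{"dx":-14,"dy":-31,"dz":20,"wx":0,"wy":0,"wz":0,"grip":1},{"dx":-14,"dy":-31,"dz":30,"wx":0,"wy":0,"wz":0,"grip":1},{"dx":-13,"dy":-32,"dz":30,"wx":0,"wy":0,"wz":0,"grip":1},{"dx":0,"dy":0,"dz":30,"wx":0,"wy":0,"wz":0,"grip":1},{"dx":0,"dy":0,"dz":15,"wx":0,"wy":0,"wz":0,"grip":1},{"dx":0,"dy":0,"dz":0,"wx":0,"wy":0,"wz":0,"grip":1},{"dx":0,"dy":0,"dz":0,"wx":0,"wy":0,"wz":0,"grip":1}], "squeeze": 20}}

```text
time_s: 2.4
eef_pos: [0.4415, -0.0917, 0.1183]
orientation: [0.115, 0.993, 0.0, -0.0]
contact_force: [0.5, -0.5, -0.3]
grip_width: 0.002
```

```bash
cat > look.py <<'E'
from h import *
import sys
s=imaging.camera('side');t=imaging.camera('top')
c=np.hstack([cv2.resize(s[200:350,250:410],(400,375),interpolation=cv2.INTER_CUBIC),cv2.resize(t[190:310,320:448],(400,375),interpolation=cv2.INTER_CUBIC)])
cv2.imwrite(f'pics/{sys.argv[1]}.png',c)
st=arm.get_state();p=np.array(st['eef_pos']);print(p.round(4),np.round(st['contact_force'],2))
tip=p-[0,0,.022];print('tip px',proj('side',tip),proj('top',tip))
E
python3 look.py a
```

```text
[ 0.4425 -0.0917  0.1193] [ 0.26 -0.3   0.3 ]
tip px [307.74690183 246.8286987 ] [357.72016332 263.62867305]
```

View pics/a.png

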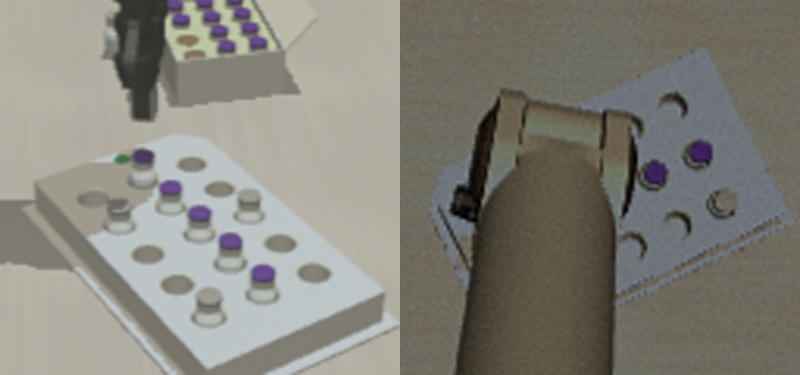

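The tip hangs above cap 1, which is at (143,157) in the side crop. Descending.

{"fn": "jog_arm", "kwargs": {"increments": [{"dx":-0.5,"dy":-2,"dz":15,"wx":0,"wy":0,"wz":0,"grip":1},{"dx":0,"dy":0,"dz":12,"wx":0,"wy":0,"wz":0,"grip":1},{"dx":0,"dy":0,"dz":4,"wx":0,"wy":0,"wz":0,"grip":1},{"dx":0,"dy":0,"dz":2,"wx":0,"wy":0,"wz":0,"grip":1},{"dx":0,"dy":0,"dz":2,"wx":0,"wy":0,"wz":0,"grip":1},{"dx":0,"dy":0,"dz":1,"wx":0,"wy":0,"wz":0,"grip":1},{"dx":0,"dy":0,"dz":0,"wx":0,"wy":0,"wz":0,"grip":1}]}}

```text
time_s: 3.2
eef_pos: [0.4419, -0.094, 0.0825]
orientation: [0.116, 0.993, 0.0, 0.0]
contact_force: [0.1, -0.9, 0.4]
grip_width: 0.003
```

```bash
python3 look.py b
```

```text
[ 0.4419 -0.0939  0.0825] [ 0.6  -0.36  0.43]
tip px [307.84469168 261.63838323] [357.65370997 265.37390523]
```

View pics/b.png

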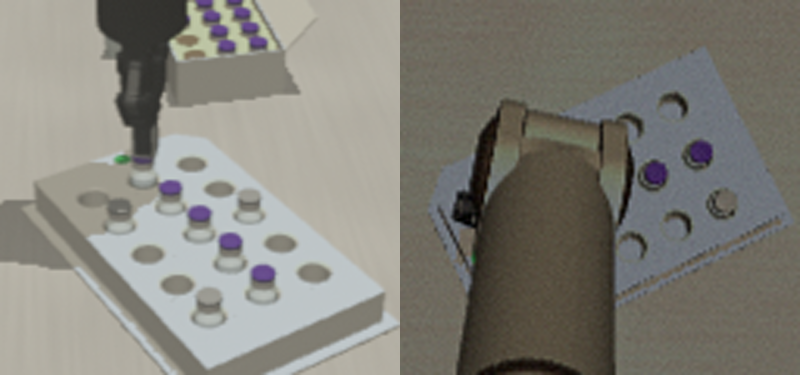

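The tip is right over cap 1 in the side crop at about (143,155). Force is still about zero, so I'm pressing on in small steps.

{"fn": "jog_arm", "kwargs": {"increments": [{"dx":0,"dy":0,"dz":1,"wx":0,"wy":0,"wz":0,"grip":1},{"dx":0,"dy":0,"dz":1,"wx":0,"wy":0,"wz":0,"grip":1},{"dx":0,"dy":0,"dz":1,"wx":0,"wy":0,"wz":0,"grip":1},{"dx":0,"dy":0,"dz":0,"wx":0,"wy":0,"wz":0,"grip":1}]}}

```text
time_s: 3.7
eef_pos: [0.4419, -0.094, 0.0792]
orientation: [0.116, 0.993, 0.0, 0.0]
contact_force: [-0.1, 0.7, 2.2]
grip_width: -0.003
```

Contact at about 2.2 N, which is the push-fit friction.

{"fn": "jog_arm", "kwargs": {"increments": [{"dx":0,"dy":0,"dz":1,"wx":0,"wy":0,"wz":0,"grip":1},{"dx":0,"dy":0,"dz":1,"wx":0,"wy":0,"wz":0,"grip":1},{"dx":0,"dy":0,"dz":1,"wx":0,"wy":0,"wz":0,"grip":1},{"dx":0,"dy":0,"dz":0,"wx":0,"wy":0,"wz":0,"grip":1}]}}

```text
time_s: 4.1
eef_pos: [0.4419, -0.094, 0.0762]
orientation: [0.116, 0.993, 0.0, 0.0]
contact_force: [0.2, 0.6, 1.1]
grip_width: -0.004
```

{"fn": "jog_arm", "kwargs": {"increments": [{"dx":0,"dy":0,"dz":1,"wx":0,"wy":0,"wz":0,"grip":1},{"dx":0,"dy":0,"dz":1,"wx":0,"wy":0,"wz":0,"grip":1},{"dx":0,"dy":0,"dz":0,"wx":0,"wy":0,"wz":0,"grip":1},{"dx":0,"dy":0,"dz":0,"wx":0,"wy":0,"wz":0,"grip":1}]}}

```text
time_s: 4.5
eef_pos: [0.4419, -0.094, 0.0744]
orientation: [0.116, 0.993, 0.0, 0.0]
contact_force: [1.0, 1.0, 3.7]
grip_width: 0.003
```

{"fn": "jog_arm", "kwargs": {"increments": [{"dx":0,"dy":0,"dz":1,"wx":0,"wy":0,"wz":0,"grip":1},{"dx":0,"dy":0,"dz":0,"wx":0,"wy":0,"wz":0,"grip":1},{"dx":0,"dy":0,"dz":0,"wx":0,"wy":0,"wz":0,"grip":1}]}}

```text
time_s: 4.8
eef_pos: [0.4419, -0.094, 0.0735]
orientation: [0.116, 0.993, 0.0, 0.0]
contact_force: [0.1, 0.5, 5.5]
grip_width: -0.004
```

Force is rising at about 2 N/mm: vial 1 is on the springy floor. Lift and move to vial 2.

{"fn": "jog_arm", "kwargs": {"increments": [{"dx":0,"dy":0,"dz":-9,"wx":0,"wy":0,"wz":0,"grip":1},{"dx":0,"dy":0,"dz":-9,"wx":0,"wy":0,"wz":0,"grip":1},{"dx":-15,"dy":-18,"dz":0,"wx":0,"wy":0,"wz":0,"grip":1},{"dx":-14,"dy":-17,"dz":0,"wx":0,"wy":0,"wz":0,"grip":1},{"dx":0,"dy":0,"dz":0,"wx":0,"wy":0,"wz":0,"grip":1},{"dx":0,"dy":0,"dz":8,"wx":0,"wy":0,"wz":0,"grip":1},{"dx":0,"dy":0,"dz":2,"wx":0,"wy":0,"wz":0,"grip":1},{"dx":0,"dy":0,"dz":0,"wx":0,"wy":0,"wz":0,"grip":1}]}}

```text
time_s: 5.6
eef_pos: [0.4607, -0.1336, 0.0805]
orientation: [0.115, 0.993, 0.0, -0.001]
contact_force: [-0.2, 0.9, -0.0]
grip_width: 0.003
```

```bash
python3 look.py c
```

```text
[ 0.4614 -0.1339  0.081 ] [0.26 0.2  0.23]
tip px [318.25543361 272.11757581] [371.97127978 258.90037144]
```

View pics/c.png

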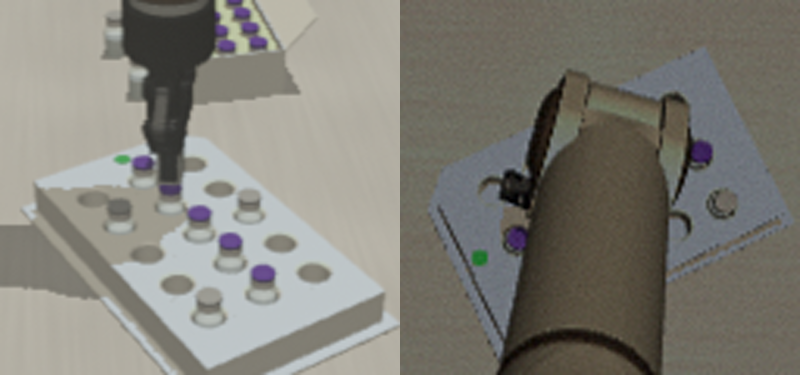

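Cap 1 is lower now, at (143,163) in the side crop. The tip is over cap 2 at (170,187). Pressing.

{"fn": "jog_arm", "kwargs": {"increments": [{"dx":0,"dy":0,"dz":2,"wx":0,"wy":0,"wz":0,"grip":1},{"dx":0,"dy":0,"dz":1,"wx":0,"wy":0,"wz":0,"grip":1},{"dx":0,"dy":0,"dz":1,"wx":0,"wy":0,"wz":0,"grip":1},{"dx":0,"dy":0,"dz":1,"wx":0,"wy":0,"wz":0,"grip":1},{"dx":0,"dy":0,"dz":1,"wx":0,"wy":0,"wz":0,"grip":1},{"dx":0,"dy":0,"dz":0,"wx":0,"wy":0,"wz":0,"grip":1},{"dx":0,"dy":0,"dz":0,"wx":0,"wy":0,"wz":0,"grip":1}]}}

```text
time_s: 6.4
eef_pos: [0.462, -0.1347, 0.0753]
orientation: [0.116, 0.993, 0.0, 0.0]
contact_force: [0.4, 0.7, 1.9]
grip_width: 0.001
```

{"fn": "jog_arm", "kwargs": {"increments": [{"dx":0,"dy":0,"dz":1,"wx":0,"wy":0,"wz":0,"grip":1},{"dx":0,"dy":0,"dz":1,"wx":0,"wy":0,"wz":0,"grip":1},{"dx":0,"dy":0,"dz":0,"wx":0,"wy":0,"wz":0,"grip":1},{"dx":0,"dy":0,"dz":0,"wx":0,"wy":0,"wz":0,"grip":1}]}}

```text
time_s: 6.8
eef_pos: [0.462, -0.1347, 0.0735]
orientation: [0.116, 0.993, 0.0, 0.0]
contact_force: [-1.3, 0.7, 5.4]
grip_width: 0.001
```

Vial 2 is home and pressing back the same way at the same height. On to vial 3, in one sequence down to just above home.

{"fn": "jog_arm", "kwargs": {"increments": [{"dx":0,"dy":0,"dz":-9,"wx":0,"wy":0,"wz":0,"grip":1},{"dx":0,"dy":0,"dz":-9,"wx":0,"wy":0,"wz":0,"grip":1},{"dx":-15,"dy":-18,"dz":0,"wx":0,"wy":0,"wz":0,"grip":1},{"dx":-15,"dy":-17,"dz":0,"wx":0,"wy":0,"wz":0,"grip":1},{"dx":0,"dy":0,"dz":0,"wx":0,"wy":0,"wz":0,"grip":1},{"dx":0,"dy":0,"dz":8,"wx":0,"wy":0,"wz":0,"grip":1},{"dx":0,"dy":0,"dz":2,"wx":0,"wy":0,"wz":0,"grip":1},{"dx":0,"dy":0,"dz":0,"wx":0,"wy":0,"wz":0,"grip":1}]}}

```text
time_s: 7.6
eef_pos: [0.482, -0.1744, 0.0805]
orientation: [0.115, 0.993, 0.0, -0.001]
contact_force: [0.1, -0.6, -0.1]
grip_width: 0.002
```

{"fn": "jog_arm", "kwargs": {"increments": [{"dx":0,"dy":0,"dz":2,"wx":0,"wy":0,"wz":0,"grip":1},{"dx":0,"dy":0,"dz":1,"wx":0,"wy":0,"wz":0,"grip":1},{"dx":0,"dy":0,"dz":1,"wx":0,"wy":0,"wz":0,"grip":1},{"dx":0,"dy":0,"dz":1,"wx":0,"wy":0,"wz":0,"grip":1},{"dx":0,"dy":0,"dz":1,"wx":0,"wy":0,"wz":0,"grip":1},{"dx":0,"dy":0,"dz":0,"wx":0,"wy":0,"wz":0,"grip":1},{"dx":0,"dy":0,"dz":0,"wx":0,"wy":0,"wz":0,"grip":1}]}}

```text
time_s: 8.3
eef_pos: [0.483, -0.1755, 0.0753]
orientation: [0.116, 0.993, 0.0, -0.0]
contact_force: [-1.0, 1.8, 1.6]
grip_width: 0.001
```

{"fn": "jog_arm", "kwargs": {"increments": [{"dx":0,"dy":0,"dz":1,"wx":0,"wy":0,"wz":0,"grip":1},{"dx":0,"dy":0,"dz":1,"wx":0,"wy":0,"wz":0,"grip":1},{"dx":0,"dy":0,"dz":0,"wx":0,"wy":0,"wz":0,"grip":1},{"dx":0,"dy":0,"dz":0,"wx":0,"wy":0,"wz":0,"grip":1}]}}

```text
time_s: 8.7
eef_pos: [0.4832, -0.1756, 0.0735]
orientation: [0.116, 0.993, 0.0, 0.0]
contact_force: [-0.6, 1.8, 5.5]
grip_width: 0.002
```

Vial 3 is home. Vial 4 is next and may stand slightly proud, so I'm making the same clearance.

{"fn": "jog_arm", "kwargs": {"increments": [{"dx":0,"dy":0,"dz":-9,"wx":0,"wy":0,"wz":0,"grip":1},{"dx":0,"dy":0,"dz":-9,"wx":0,"wy":0,"wz":0,"grip":1},{"dx":-15,"dy":-18,"dz":0,"wx":0,"wy":0,"wz":0,"grip":1},{"dx":-14,"dy":-17,"dz":0,"wx":0,"wy":0,"wz":0,"grip":1},{"dx":0,"dy":0,"dz":0,"wx":0,"wy":0,"wz":0,"grip":1},{"dx":0,"dy":0,"dz":8,"wx":0,"wy":0,"wz":0,"grip":1},{"dx":0,"dy":0,"dz":2,"wx":0,"wy":0,"wz":0,"grip":1},{"dx":0,"dy":0,"dz":0,"wx":0,"wy":0,"wz":0,"grip":1}]}}

```text
time_s: 9.5
eef_pos: [0.5023, -0.2151, 0.0805]
orientation: [0.115, 0.993, 0.0, -0.001]
contact_force: [0.2, -0.3, -0.1]
grip_width: 0.003
```

{"fn": "jog_arm", "kwargs": {"increments": [{"dx":0,"dy":0,"dz":2,"wx":0,"wy":0,"wz":0,"grip":1},{"dx":0,"dy":0,"dz":1,"wx":0,"wy":0,"wz":0,"grip":1},{"dx":0,"dy":0,"dz":0,"wx":0,"wy":0,"wz":0,"grip":1}]}}

```text
time_s: 9.8
eef_pos: [0.5032, -0.2158, 0.0782]
orientation: [0.115, 0.993, 0.0, -0.0]
contact_force: [-1.0, 1.6, 2.2]
grip_width: 0.002
```

```bash
python3 look.py d
```

```text
[ 0.5033 -0.2161  0.0784] [-0.13  0.91  0.92]
tip px [342.45090322 295.34421838] [401.16104188 245.06376855]
```

View pics/d.png

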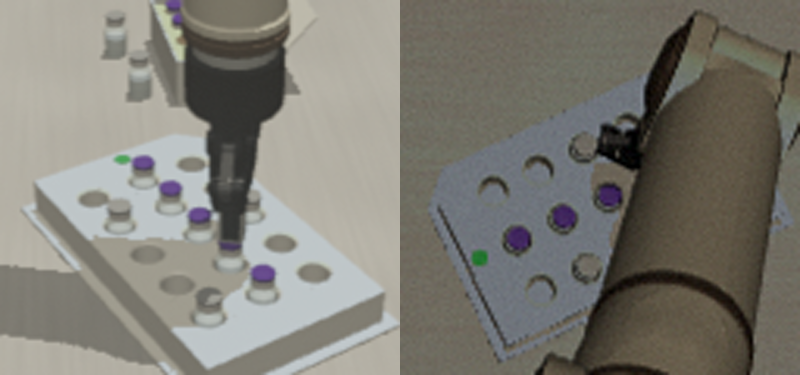

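The tip is on cap 4 at (230,243) in the side crop, and contact began about 2 mm proud, as measured. Pressing home.

{"fn": "jog_arm", "kwargs": {"increments": [{"dx":0,"dy":0,"dz":1,"wx":0,"wy":0,"wz":0,"grip":1},{"dx":0,"dy":0,"dz":1,"wx":0,"wy":0,"wz":0,"grip":1},{"dx":0,"dy":0,"dz":1,"wx":0,"wy":0,"wz":0,"grip":1},{"dx":0,"dy":0,"dz":1,"wx":0,"wy":0,"wz":0,"grip":1},{"dx":0,"dy":0,"dz":0,"wx":0,"wy":0,"wz":0,"grip":1},{"dx":0,"dy":0,"dz":0,"wx":0,"wy":0,"wz":0,"grip":1}]}}

```text
time_s: 10.5
eef_pos: [0.5034, -0.2163, 0.0744]
orientation: [0.116, 0.993, 0.0, 0.0]
contact_force: [-0.4, 1.8, 3.4]
grip_width: -0.004
```

{"fn": "jog_arm", "kwargs": {"increments": [{"dx":0,"dy":0,"dz":1,"wx":0,"wy":0,"wz":0,"grip":1},{"dx":0,"dy":0,"dz":0,"wx":0,"wy":0,"wz":0,"grip":1},{"dx":0,"dy":0,"dz":0,"wx":0,"wy":0,"wz":0,"grip":1}]}}

```text
time_s: 10.8
eef_pos: [0.5034, -0.2163, 0.0735]
orientation: [0.116, 0.993, 0.0, 0.0]
contact_force: [-0.9, 2.1, 6.0]
grip_width: 0.0
```

Vial 4 is home. On to vial 5.

{"fn": "jog_arm", "kwargs": {"increments": [{"dx":0,"dy":0,"dz":-9,"wx":0,"wy":0,"wz":0,"grip":1},{"dx":0,"dy":0,"dz":-9,"wx":0,"wy":0,"wz":0,"grip":1},{"dx":-15,"dy":-18,"dz":0,"wx":0,"wy":0,"wz":0,"grip":1},{"dx":-14.5,"dy":-18,"dz":0,"wx":0,"wy":0,"wz":0,"grip":1},{"dx":0,"dy":0,"dz":0,"wx":0,"wy":0,"wz":0,"grip":1},{"dx":0,"dy":0,"dz":8,"wx":0,"wy":0,"wz":0,"grip":1},{"dx":0,"dy":0,"dz":2,"wx":0,"wy":0,"wz":0,"grip":1},{"dx":0,"dy":0,"dz":0,"wx":0,"wy":0,"wz":0,"grip":1}]}}

```text
time_s: 11.6
eef_pos: [0.5227, -0.2568, 0.0804]
orientation: [0.115, 0.993, 0.001, -0.001]
contact_force: [-0.1, 0.6, 0.4]
grip_width: 0.002
```

{"fn": "jog_arm", "kwargs": {"increments": [{"dx":0,"dy":0,"dz":2,"wx":0,"wy":0,"wz":0,"grip":1},{"dx":0,"dy":0,"dz":1,"wx":0,"wy":0,"wz":0,"grip":1},{"dx":0,"dy":0,"dz":1,"wx":0,"wy":0,"wz":0,"grip":1},{"dx":0,"dy":0,"dz":1,"wx":0,"wy":0,"wz":0,"grip":1},{"dx":0,"dy":0,"dz":1,"wx":0,"wy":0,"wz":0,"grip":1},{"dx":0,"dy":0,"dz":0,"wx":0,"wy":0,"wz":0,"grip":1},{"dx":0,"dy":0,"dz":0,"wx":0,"wy":0,"wz":0,"grip":1}]}}

```text
time_s: 12.3
eef_pos: [0.5237, -0.2581, 0.0753]
orientation: [0.116, 0.993, 0.0, -0.0]
contact_force: [-1.3, 1.2, 2.7]
grip_width: 0.003
```

{"fn": "jog_arm", "kwargs": {"increments": [{"dx":0,"dy":0,"dz":1,"wx":0,"wy":0,"wz":0,"grip":1},{"dx":0,"dy":0,"dz":1,"wx":0,"wy":0,"wz":0,"grip":1},{"dx":0,"dy":0,"dz":0,"wx":0,"wy":0,"wz":0,"grip":1},{"dx":0,"dy":0,"dz":0,"wx":0,"wy":0,"wz":0,"grip":1}]}}

```text
time_s: 12.7
eef_pos: [0.5238, -0.2581, 0.0736]
orientation: [0.116, 0.993, 0.0, 0.0]
contact_force: [-1.6, 1.6, 6.5]
grip_width: 0.001
```

```bash
python3 look.py e
```

```text
[ 0.5238 -0.2581  0.0737] [-0.48  1.24  5.31]
tip px [355.51247258 309.73279731] [415.76500604 238.5307087 ]
```

View pics/e.png

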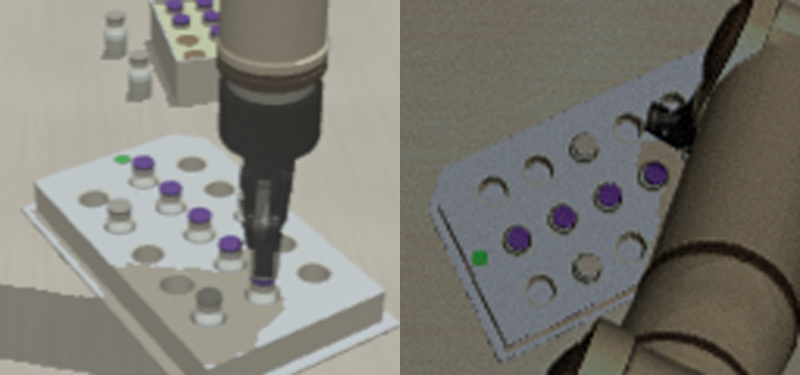

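The tip is on cap 5 at (263,280) in the side crop and about 5 N shows vial 5 is home. Now lifting clear: straight up, then away from the camera views.

{"fn": "jog_arm", "kwargs": {"increments": [{"dx":0,"dy":0,"dz":-10,"wx":0,"wy":0,"wz":0,"grip":1},{"dx":0,"dy":0,"dz":-30,"wx":0,"wy":0,"wz":0,"grip":1},{"dx":0,"dy":0,"dz":-40,"wx":0,"wy":0,"wz":0,"grip":1},{"dx":0,"dy":0,"dz":-40,"wx":0,"wy":0,"wz":0,"grip":1},{"dx":0,"dy":-30,"dz":-30,"wx":0,"wy":0,"wz":0,"grip":1},{"dx":0,"dy":-40,"dz":0,"wx":0,"wy":0,"wz":0,"grip":1},{"dx":0,"dy":-40,"dz":0,"wx":0,"wy":0,"wz":0,"grip":1},{"dx":0,"dy":-40,"dz":0,"wx":0,"wy":0,"wz":0,"grip":1}]}}

```text
time_s: 13.6
eef_pos: [0.4888, -0.4059, 0.2244]
orientation: [0.115, 0.993, -0.001, 0.001]
contact_force: [1.0, -0.5, 0.5]
grip_width: -0.004
```

{"fn": "jog_arm", "kwargs": {"increments": [{"dx":0,"dy":-30,"dz":0,"wx":0,"wy":0,"wz":0,"grip":1},{"dx":0,"dy":-20,"dz":0,"wx":0,"wy":0,"wz":0,"grip":1},{"dx":0,"dy":0,"dz":0,"wx":0,"wy":0,"wz":0,"grip":1},{"dx":0,"dy":0,"dz":0,"wx":0,"wy":0,"wz":0,"grip":1}]}}

```text
time_s: 14.0
eef_pos: [0.478, -0.4521, 0.223]
orientation: [0.116, 0.993, 0.001, -0.0]
contact_force: [-0.3, 0.4, 0.8]
grip_width: 0.0
```

```bash
python3 look.py f; python3 - <<'E'
from h import *
s=imaging.camera('side');t=imaging.camera('top');cv2.imwrite('pics/sf.png',s)
P=((120,70,40),(155,255,255))
bs=sorted(blobs(s,*P,(260,255,410,350)),key=lambda b:b[0][0]);bt=sorted(blobs(t,*P,(330,200,445,300)),key=lambda b:b[0][0])
print(len(bs),len(bt))
print([b[0] for b in bs]);print([b[0] for b in bt])
if len(bs)==len(bt):
    for a,b in zip(bs,bt): print(tri(a[0],b[0]).round(4))
E
```

```text
[ 0.479  -0.4506  0.2232] [-0.02 -0.55  1.32]
tip px [346.7953928  313.91546699] [500.83532646 248.47723722]
4 5
[array([306.76, 264.73]), array([317.68, 274.91]), array([329.6, 285.6]), array([356.3 , 309.67])]
[array([357.42, 265.98]), array([372.07, 258.81]), array([386.76, 252.  ]), array([401.24, 245.  ]), array([415.98, 238.32])]
```

View pics/sf.png

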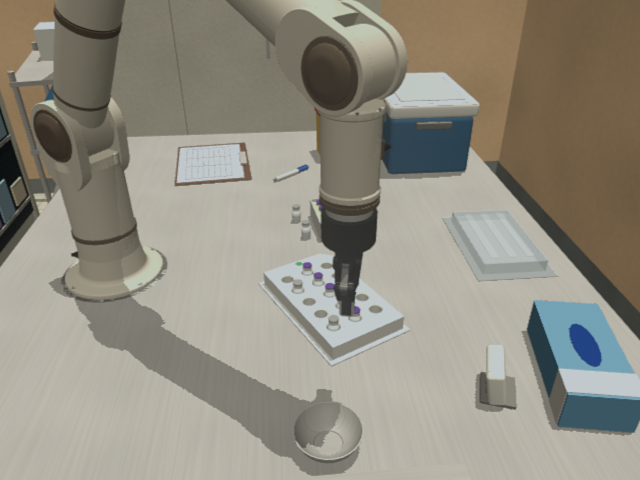

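The hand hides caps 4 and 5 in the side view, its tip at (347,314). I'm raising it and moving it sideways (up and −x) for a clear check.

{"fn": "jog_arm", "kwargs": {"increments": [{"dx":0,"dy":0,"dz":-30,"wx":0,"wy":0,"wz":0,"grip":1},{"dx":0,"dy":0,"dz":-40,"wx":0,"wy":0,"wz":0,"grip":1},{"dx":0,"dy":0,"dz":-40,"wx":0,"wy":0,"wz":0,"grip":1},{"dx":0,"dy":0,"dz":-30,"wx":0,"wy":0,"wz":0,"grip":1},{"dx":0,"dy":0,"dz":0,"wx":0,"wy":0,"wz":0,"grip":1},{"dx":0,"dy":0,"dz":0,"wx":0,"wy":0,"wz":0,"grip":1}]}}

```text
time_s: 14.8
eef_pos: [0.4786, -0.452, 0.3642]
orientation: [0.115, 0.993, -0.0, 0.001]
contact_force: [-0.7, -0.2, -0.6]
grip_width: -0.0
```

```bash
python3 - <<'E'
from h import *
s=imaging.camera('side');t=imaging.camera('top');cv2.imwrite('pics/sg.png',s)
P=((120,70,40),(155,255,255))
bs=sorted(blobs(s,*P,(260,255,410,350)),key=lambda b:b[0][0]);bt=sorted(blobs(t,*P,(330,200,445,300)),key=lambda b:b[0][0])
print(len(bs),len(bt),np.round(arm.get_state()['contact_force'],1))
if len(bs)==len(bt):
    for a,b in zip(bs,bt): print(a[0],b[0],tri(a[0],b[0]).round(4))
E
```

```text
5 5 [-0.8 -0.8 -0.9]
[306.74 264.58] [357.58 265.98] [ 0.4402 -0.0942  0.0532]
[317.68 274.91] [372.07 258.81] [ 0.4613 -0.1348  0.0526]
[329.44 285.56] [386.76 252.  ] [ 0.482  -0.1759  0.0531]
[341.71 297.19] [401.28 245.05] [ 0.5028 -0.2169  0.0527]
[354.74 309.3 ] [415.98 238.32] [ 0.5232 -0.2584  0.0532]
```

View pics/sg.png

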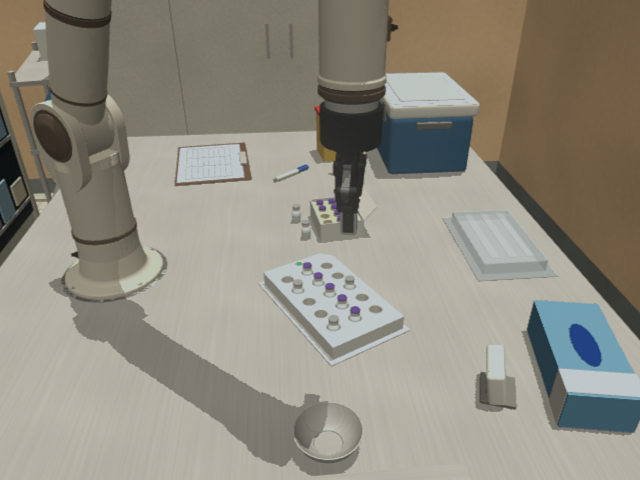

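All five caps are clear in view, from (307,265) to (355,309), and level with each other at 0.0526–0.0532 m. Everything else that can be seen is where it was; the gel bottle is hidden behind the arm.

```bash
python3 -c "
from station import arm
print(arm.job_done())"
```

```text
the job is handed in; nothing more can be done
None
```

I ran the closed fingertip along the middle row from the green-dot end and pressed all five purple caps in order. The job was handed in at about 15 s of the 48 s allowed, with no verdict reported.

- **Pressing:** each press ended on the springy well floor at the same height. Measured force was about 5.5 to 6.5 N, well under the 20 N limit. Vial 1 started about 6 mm proud and vial 4 about 2 mm; the other three were already home or nearly so.
- **Last check of the vials:** measured from both cameras, the five cap tops are level at 52.6 to 53.2 mm. That is about 1 mm below the nominal 54 mm, which is within the calibration error.
- **Rest of the bench:** the hand is raised well clear and reads no contact force beyond sensor noise. By eye, the grey-capped vials, marker and bowl look unmoved. The gel bottle was hidden behind the arm in the last picture, so I couldn't confirm it, but the hand passed well away from it.

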